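# Sort the turner's handful into tray, dish and blank rack

### The job

Clear the handful of pieces off the woodturner's bench: stand both turned wooden knobs on their feet in the rectangular wooden tray, and stand the steel drill chuck in the round steel dish. Stand the two sawn blanks upright in the rack, the tall one at the fixed end wall and the short one between it and the sliding stop, both square to the wall and centred across the rack's width. Then push the stop up so that both blanks are held snug, and leave everything standing.

Things in the scene. Friction and masses are not known exactly. Their poses are not given: they have to be found in the camera images.
- blank_tall: The tall blank: mid-brown sawn wooden turning blank, a rectangular slab with a white sealed top end, standing upright on the bench: 50 mm wide (its x), 28 mm thick (its y), 80 mm tall. Origin: centre of its underside, z up.
- blank_short: The short blank: mid-brown sawn wooden turning blank, a rectangular slab with a white sealed top end, standing upright on the bench: 50 mm wide (its x), 20 mm thick (its y), 50 mm tall. Origin: centre of its underside, z up.
- knob_a: A pale turned wooden drawer knob, mushroom shaped, 47 mm tall, standing on its round foot (36 mm diameter, lowest 6 mm), with a narrow 22 mm neck and a 40 mm diameter head whose side is straight and vertical from 29 to 41 mm height (grip there). One of two identical knobs. Origin: centre of the underside of the foot, z up.
- knob_b: A pale turned wooden drawer knob, mushroom shaped, 47 mm tall, standing on its round foot (36 mm diameter, lowest 6 mm), with a narrow 22 mm neck and a 40 mm diameter head whose side is straight and vertical from 29 to 41 mm height (grip there). One of two identical knobs. Origin: centre of the underside of the foot, z up.
- chuck: steel three-jaw drill chuck, a stubby cylinder with a conical nose and three small jaws, standing nose up, 64 mm tall; foot 38 mm diameter up to 12 mm, gripping sleeve 44 mm diameter from 14 to 40 mm height; about 0.3 kg. Origin: centre of its underside, z up.
- tray: fixed shallow rectangular tray of pale wood, open on top, outside 120 mm (its x) by 170 mm (its y), rim 22 mm high, walls and floor 5 mm thick. Room for both knobs side by side along y. Origin: centre of its underside on the bench.
- dish: fixed round shallow steel dish, open on top, 104 mm diameter at the bottom widening to 120 mm at the rim 18 mm high, wall 3 mm, floor 4 mm thick. Origin: centre of its underside on the bench.
- rack: fixed rack: dark wooden base 70 mm (x) by 145 mm (y, -75 to +70), top 15 mm above the bench; dark wooden end wall at its -y end (inner face y = -60 mm, outer -73, top 65 mm above the bench); no side walls; aluminium sliding stop towards +y. Blanks stand on the base, thickness along the rack's y, width along its x. Origin: centre of the rack on the bench, z up.
- rack_stop (a joint): travel of the stop, m: 0 = open, inner face at rack y = +55 mm; grows towards the wall; gap to the wall = 115 mm minus travel; starts at 0 to 20 mm, limit 100 mm. About 2 N friction, stays where left. Both blanks snug = 0.067. An aluminium plate 66 mm wide (x), 12 mm thick (y), top 65 mm above the bench; push its outer face with closed fingers.
- stop_face (a point): centre of the inner face of the sliding stop, the one towards the end wall, 40 mm above the bench; its axes are the rack's axes (+y away from the wall). The outer face lies 12 mm further along +y.

How it is judged:
At the end, for the whole second after the job is handed in: Knobs stand in the tray, chuck in the dish (within 40 mm of its centre). Both blanks stand on the rack base within 15 mm of its centreline, square within 0.12 rad, tall at the wall, short next to it, stop at 0.064 or more. All upright within 0.12 rad, at rest (x of knob_a in the frame of tray between -0.055 and 0.055 m and y of knob_a in the frame of tray between -0.08 and 0.08 m and z of knob_a in the frame of tray between 0 and 0.01 m and x of knob_b in the frame of tray between -0.055 and 0.055 m and y of knob_b in the frame of tray between -0.08 and 0.08 m and z of knob_b in the frame of tray between 0 and 0.01 m and horizontal distance between chuck and dish below 0.04 m and z of chuck in the frame of dish between 0 and 0.01 m and x of blank_tall in the frame of rack between -0.015 and 0.015 m and z of blank_tall in the frame of rack between 0.01 and 0.02 m and angle between the y axis of each of blank_tall, blank_short and the y axis of rack, either way round below 0.12 rad and x of blank_short in the frame of rack between -0.015 and 0.015 m and z of blank_short in the frame of rack between 0.01 and 0.02 m and y of blank_tall in the frame of rack between -0.052 and -0.04 m and y of blank_short in the frame of rack between -0.029 and -0.016 m and value of joint rack_stop above 0.064 m and angle between each of knob_a, knob_b, chuck, blank_tall, blank_short's own z axis and vertical below 0.12 rad and linear speed of each of knob_a, knob_b, chuck, blank_tall, blank_short below 0.02 m/s); the robot touches nothing.
It also fails if it takes over 144 s, if anything falls off the work surface, if the arm or the gripper's body presses on something with over 40 N, if the wrist force passes 120 N, or if a joint passes its speed limit or range.

### The arm

A 7-joint arm with a two-finger parallel gripper is mounted at the origin on the work surface. World frame = base frame: x ahead of the robot, y to its left, z up, the work surface at z = 0. Lengths are in m, angles in rad, forces in N, time in s.
With the tool pointing down it reaches from about 0.4 to 0.85 m from the base axis. Payload 4.4 kg.
Tool frame: the origin (TCP) lies between the finger pads; the fingertips stand 19 mm ahead of it and the grasp point (between the pads) is the TCP (arm.tips_ahead is the distance from the TCP to the fingertips, in m); z points along the fingers, y is the line along which they close (so a half turn about z gives the same grasp; the last joint's range is limited). The gripper opens to 94 mm and grips with 3 to 60 N. Pads are 16 mm wide; open, the fingers measure 119 mm over their backs; the gripper's body (75 mm by 177 mm) begins 78 mm behind the grasp point.
Start: joints at [1.212, 0.628, 0.038, 1.517, -0.027, 0.996, -0.02], TCP at [0.188, -0.622, 0.224] pointing down, gripper open.
Joint ranges: [-3.06, 3.06], [-0.37, 2.12], [-1.25, 1.32], [0.18, 2.47], [-1.1, 4.24], [0.23, 1.98], [-2.94, 2.94]. Speed limits (rad/s): [2.57, 2.57, 3.14, 3.14, 3.14, 3.14, 3.14].

### API

Orientations are given as a 3x3 rotation matrix whose columns are the frame's x, y, z axes.
In Python, from rig import arm gives the robot as it stands.
- The arm moves only by the shell command python3 -m jog 'ROWS' [FORCE]. ROWS is JSON, a list that holds one entry, the list of rows, each a list of 7 numbers: the turn, a rotation vector about the tool's x, y, z in rad, then the shift along the tool's x, y, z in m, then the closure, from -1 (fully open) to 1 (shut). In form: [[[rx, ry, rz, dx, dy, dz, claw], ...]]. A call has 1 to 10 rows; each row is the pose to reach, as a shift and turn from the pose commanded when the call began, along the tool's axes at that moment; what a row does not reach only later rows make up. A row lasts 1/10 s, in which the tool goes at most 50 mm and 8.59 degrees, less where a joint would pass 70% of its speed; a pose out of reach is approached as far as the arm can. A call with a gripper value outside its range is refused whole. The fingers move at their own pace and stop on an object; FORCE is the grip in N (left out, the last holds). Time passes only in rows, so rows that repeat a pose let the fingers close. It gives the time, the measured TCP pose, the force, the opening and the grip force at its end, in the units of the state.
- arm.state(): the state, without advancing time (a new reading comes with each control period).
- arm.snapshot(name): name is "side" or "top" or "wrist"; returns the picture (480x640x3 uint8, blue, green, red); there is no depth.
- arm.calibration(name): a dict with "intrinsics" (3x3 intrinsics, pixels), "eye" and "rotation" of the camera in the world; the wrist camera has in their place "T_tool_cam" (4x4, takes a point from camera to tool coordinates, whose origin is the TCP and whose axes are the flange's). Camera axes: x right, y down, z forward; pixel columns grow to the right and rows downward; lengths in m; the calibration is good to about 2 mm. A picture is of the moment at which its call begins: read the wrist's pose just before it. calibration takes no time and is no camera call.
- arm.finish_job(): hands the job in; it is judged then, once.
The state is a dict: "time": time; "qpos": joint angles; "joint_velocities": joint speeds; "joint_efforts": joint torques, N m; "position": TCP position; "ee_rot": TCP orientation; "force": force on the tool from outside, world axes, zero at the start; "torque": the same for the moment, N m; "finger_gap": finger opening in m; "gripper_force": force on a finger pad.
Only numpy, scipy, OpenCV 4.12 (cv2) and the standard library are available. Lean on these libraries where they do the work, as an engineer would, in place of code of your own. Each camera call takes 0.05 s, during which the arm holds its last target. There are 200 camera calls.

## Working session

There is one attempt and no reset: what is moved stays moved. The work goes in short steps, Python scripts to look and compute and a shell command to move; the robot and the scene stay as the last step left them, time stands still between calls to the robot, and variables do not carry over. Pictures are saved under pics/ and viewed, at most 16 in all, crops included, and the job is handed in when it is done.

```bash
ls; mkdir -p pics; python3 - <<'E'
from rig import arm
import cv2, numpy as np
s=arm.state(); print(s['time'],s['position'],np.round(s['ee_rot'],3).tolist(),s['finger_gap'],arm.tips_ahead)
for n in ['side','top','wrist']:
    c=arm.calibration(n); print(n,{k:np.round(v,4).tolist() for k,v in c.items()})
for n in ['side','top']:
    cv2.imwrite(f'pics/{n}0.png',arm.snapshot(n))
E
```

```text
pics
0.0 [ 0.18742256 -0.62173591  0.22356419] [[0.957, 0.289, -0.001], [0.289, -0.957, 0.002], [-0.0, -0.002, -1.0]] 0.09425254190565065 0.019
side {'intrinsics': [[497.2238, 0.0, 324.7259], [0.0, 497.2238, 239.8156], [0.0, 0.0, 1.0]], 'eye': [0.0876, 0.534, 0.6694], 'rotation': [[-0.7285, -0.4535, 0.5135], [-0.6851, 0.4801, -0.5479], [0.0019, -0.7509, -0.6604]]}
top {'intrinsics': [[537.0068, 0.0, 314.1411], [0.0, 537.0068, 239.2094], [0.0, 0.0, 1.0]], 'eye': [0.4648, 0.0187, 1.1145], 'rotation': [[0.0135, -0.9953, 0.0964], [-0.9998, -0.0121, 0.0152], [-0.014, -0.0966, -0.9952]]}
wrist {'intrinsics': [[388.3293, 0.0, 323.3044], [0.0, 388.3293, 240.3484], [0.0, 0.0, 1.0]], 'T_tool_cam': [[0.0007, -0.9624, -0.2717, 0.0783], [1.0, 0.0007, -0.0001, 0.0006], [0.0003, -0.2717, 0.9624, -0.1601], [0.0, 0.0, 0.0, 1.0]]}
```

View pics/top0.png

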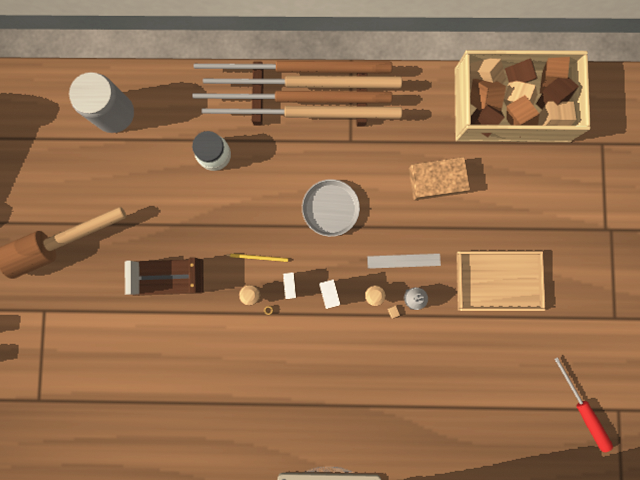

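View pics/side0.png

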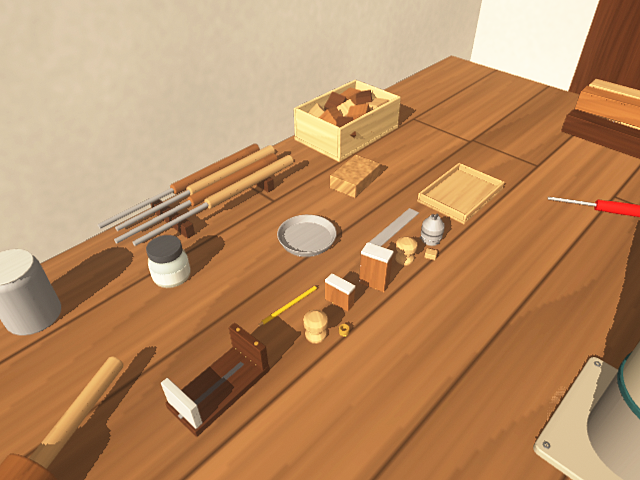

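Top view: knobs at about (250,295) and (375,295), short blank (289,285), tall blank (330,294), chuck (416,298), tray (501,281), dish (331,208), rack (163,277) with its stop on the left, so rack +y is about world +y. The side view shows the same items, with the rack's stop at (182,400).

```bash
cat > h.py <<'E'
from rig import arm
import cv2, numpy as np
C={n:arm.calibration(n) for n in ['side','top','wrist']}
def cam(n,st=None):
    c=C[n]
    if n!='wrist': return np.array(c['intrinsics']),np.array(c['eye']),np.array(c['rotation'])
    T=np.array(c['T_tool_cam']); R=np.array(st['ee_rot'])
    return np.array(c['intrinsics']),np.array(st['position'])+R@T[:3,3],R@T[:3,:3]
def ray(cm,p):
    K,e,R=cm; d=R@np.linalg.solve(K,[p[0],p[1],1.]); return e,d/np.linalg.norm(d)
def onz(cm,p,z):
    e,d=ray(cm,p); return e+d*(z-e[2])/d[2]
def tri(c1,p1,c2,p2):
    e1,d1=ray(c1,p1); e2,d2=ray(c2,p2)
    s=np.linalg.lstsq(np.c_[d1,-d2],e2-e1,rcond=None)[0]
    a,b=e1+s[0]*d1,e2+s[1]*d2
    return (a+b)/2,np.linalg.norm(a-b)
def proj(cm,P):
    K,e,R=cm; q=K@(R.T@(np.array(P)-e)); return q[:2]/q[2]
def blobs(m,lo=15):
    n,l,s,c=cv2.connectedComponentsWithStats(m.astype(np.uint8)); 
    return [(s[i].tolist(),c[i].round(1).tolist()) for i in range(1,n) if s[i][4]>=lo]
E
python3 - <<'E'
from h import *
T=cv2.imread('pics/top0.png');S=cv2.imread('pics/side0.png')
def white(I):
    h=cv2.cvtColor(I,cv2.COLOR_BGR2HSV); return (h[...,1]<45)&(h[...,2]>205)
def pale(I):
    h=cv2.cvtColor(I,cv2.COLOR_BGR2HSV); return (h[...,0]>11)&(h[...,0]<26)&(h[...,2]>185)&(h[...,1]>60)
for n,I,w in [('top',T,(100,230,560,330)),('side',S,(150,150,510,440))]:
    x0,y0,x1,y1=w; z=np.zeros(I.shape[:2],bool); z[y0:y1,x0:x1]=1
    print(n,'white',blobs(white(I)&z)); print(n,'pale',blobs(pale(I)&z,40))
t,s=cam('top'),cam('side')
for k,p,z in [('short',(289,285),.05),('tall',(330,294),.08),('knobL',(250,295),.04),('knobR',(375,295),.04),('chuck',(416,298),.04),('dish',(331,208),.018),('tray',(501,281),.022),('rackwall',(197,276),.065),('stop',(131,277),.065)]:
    print(k,onz(t,p,z).round(3))
v=np.hstack([cv2.resize(T[225:335,110:330],(800,400),interpolation=cv2.INTER_CUBIC)])
cv2.imwrite('pics/c1.png',v)
E
```

```text
top white [([125, 261, 5, 33, 147], [127.2, 276.2]), ([284, 273, 12, 26, 247], [289.3, 285.4]), ([320, 280, 20, 29, 370], [329.6, 293.8]), ([407, 294, 8, 12, 62], [409.8, 299.7])]
top pale [([457, 251, 88, 60, 4445], [503.6, 280.2]), ([239, 255, 49, 7, 157], [263.3, 257.9]), ([239, 286, 16, 19, 245], [246.6, 295.1]), ([365, 286, 17, 20, 263], [373.1, 295.9]), ([387, 306, 12, 13, 92], [393.0, 311.8]), ([100, 315, 114, 12, 746], [147.5, 320.3]), ([227, 325, 24, 3, 41], [236.5, 326.5])]
side white [([164, 194, 18, 10, 18], [172.5, 198.5]), ([150, 202, 38, 20, 40], [168.4, 211.5]), ([167, 211, 25, 14, 28], [179.3, 217.3]), ([292, 215, 44, 21, 352], [314.9, 221.7]), ([423, 217, 19, 19, 222], [431.5, 226.3]), ([421, 235, 14, 10, 76], [427.9, 239.5]), ([361, 243, 32, 20, 356], [376.3, 251.9]), ([150, 260, 28, 26, 537], [163.2, 272.7]), ([325, 274, 29, 20, 279], [339.3, 283.3]), ([161, 379, 35, 49, 634], [178.1, 400.0])]
side pale [([169, 150, 72, 43, 193], [191.3, 175.5]), ([186, 150, 88, 56, 813], [223.6, 173.3]), ([203, 150, 102, 59, 839], [250.8, 178.4]), ([275, 150, 83, 26, 409], [322.3
[... 423 characters left out ...]
29, 337], [406.7, 247.8]), ([360, 254, 28, 39, 723], [373.0, 271.8]), ([334, 256, 26, 22, 109], [346.3, 268.3]), ([464, 274, 46, 52, 112], [488.3, 297.9]), ([150, 281, 21, 17, 81], [155.9, 290.0]), ([290, 282, 60, 62, 1178], [320.9, 314.1]), ([271, 285, 53, 35, 347], [298.6, 301.7]), ([348, 297, 162, 143, 4055], [425.5, 383.3]), ([153, 315, 50, 37, 187], [177.0, 333.2]), ([339, 324, 10, 13, 85], [343.2, 329.8]), ([326, 406, 35, 34, 205], [341.3, 426.4])]
short [0.476 0.083 0.05 ]
tall [0.46  0.003 0.08 ]
knobL [0.456 0.161 0.04 ]
knobR [ 0.459 -0.087  0.04 ]
chuck [ 0.454 -0.169  0.04 ]
dish [0.636 0.002 0.018]
tray [ 0.49  -0.343  0.022]
rackwall [0.491 0.263 0.065]
stop [0.488 0.393 0.065]
```

View pics/c1.png

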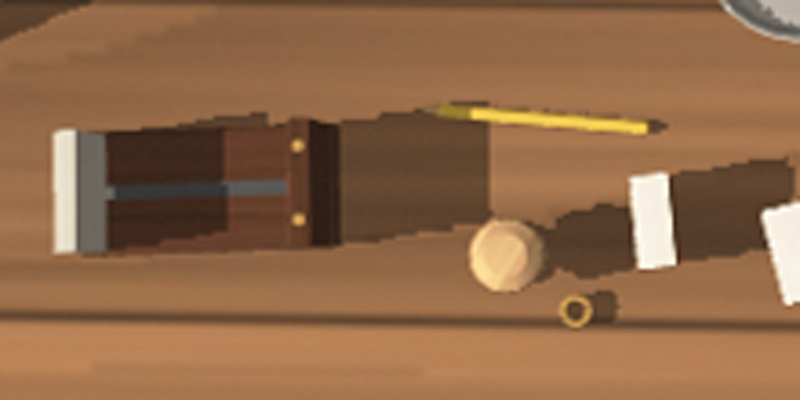

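```bash
python3 - <<'E'
from h import *
t,s=cam('top'),cam('side')
print('short',tri(t,(289.3,285.4),s,(339.3,283.3)));print('tall',tri(t,(329.6,293.8),s,(376.3,251.9)))
E
python3 -m jog '[[[0,0,-1.28,0.316,-0.136,-0.12,-1],[0,0,-1.28,0.316,-0.136,-0.12,-1],[0,0,-1.28,0.316,-0.136,-0.12,-1],[0,0,-1.28,0.316,-0.136,-0.12,-1],[0,0,-1.28,0.316,-0.136,-0.12,-1],[0,0,-1.28,0.316,-0.136,-0.12,-1],[0,0,-1.28,0.316,-0.136,-0.12,-1],[0,0,-1.28,0.316,-0.136,-0.12,-1],[0,0,-1.28,0.316,-0.136,-0.12,-1],[0,0,-1.28,0.316,-0.136,-0.12,-1]]]' 25
```

```text
short (array([0.47561776, 0.08300012, 0.04677005]), np.float64(5.133563782894971e-05))
tall (array([0.46039004, 0.00348811, 0.0767161 ]), np.float64(0.00025242062251651425))
time: 1.1
position: [0.4512, -0.4003, 0.3442]
ee_rot: [[-0.003, 1.0, -0.0], [1.0, 0.003, 0.001], [0.001, -0.0, -1.0]]
force: [0.0, 0.0, -0.2]
finger_gap: 0.0943
gripper_force: 0.0
```

```bash
cat > snap.py <<'E'
import sys
from h import *
import json
n=sys.argv[1]; st=arm.state(); I=arm.snapshot('wrist'); cv2.imwrite(f'pics/{n}.png',I)
json.dump({k:np.array(st[k]).tolist() for k in('position','ee_rot')},open(f'pics/{n}.json','w'))
E
python3 snap.py w1
python3 -m jog '[[[0,0,0,0.3,0.01,0,-1],[0,0,0,0.3,0.01,0,-1],[0,0,0,0.3,0.01,0,-1],[0,0,0,0.3,0.01,0,-1],[0,0,0,0.3,0.01,0,-1],[0,0,0,0.3,0.01,0,-1],[0,0,0,0.3,0.01,0,-1],[0,0,0,0.3,0.01,0,-1],[0,0,0,0.3,0.01,0,-1],[0,0,0,0.3,0.01,0,-1]]]'
python3 snap.py w2
python3 -m jog '[[[0,0,0,0.2,0.05,0,-1],[0,0,0,0.2,0.05,0,-1],[0,0,0,0.2,0.05,0,-1],[0,0,0,0.2,0.05,0,-1],[0,0,0,0.2,0.05,0,-1],[0,0,0,0.2,0.05,0,-1],[0,0,0,0.2,0.05,0,-1],[0,0,0,0.2,0.05,0,-1]]]'
python3 snap.py w3
```

```text
time: 2.15
position: [0.4601, -0.1029, 0.3442]
ee_rot: [[0.002, 1.0, -0.001], [1.0, -0.002, -0.0], [-0.0, -0.001, -1.0]]
force: [0.2, -1.1, -0.5]
finger_gap: 0.0941
gripper_force: 0.0
time: 3.0
position: [0.51, 0.0966, 0.3443]
ee_rot: [[0.002, 1.0, -0.0], [1.0, -0.002, -0.001], [-0.001, -0.0, -1.0]]
force: [-0.1, -0.3, -0.1]
finger_gap: 0.0937
gripper_force: 0.0
```

View pics/w2.png

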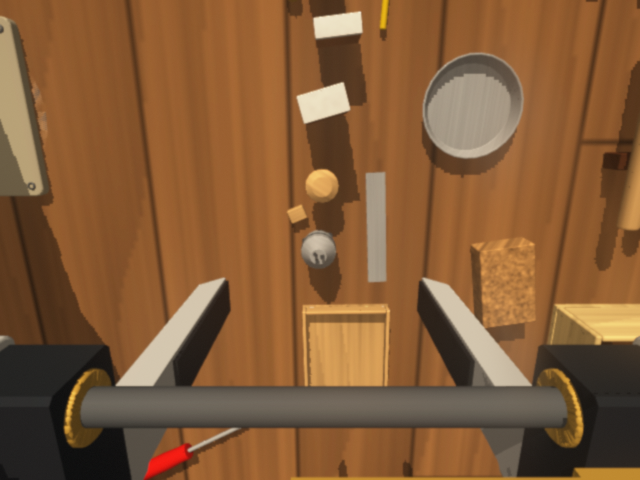

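View pics/w3.png

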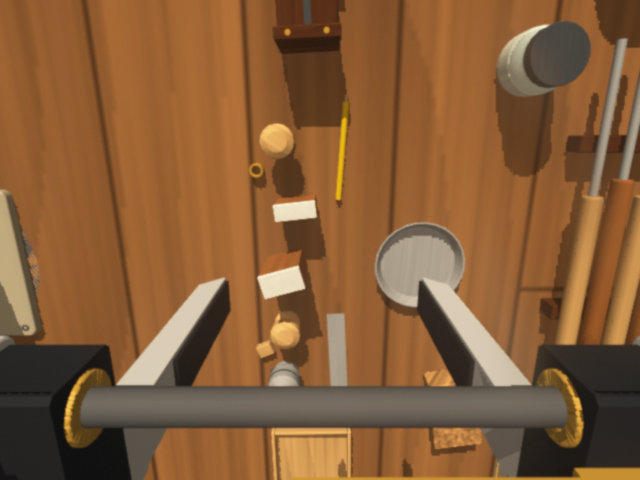

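w2 shows the short blank top (338,26), tall (324,103), knob (322,185), chuck (319,250), dish (473,105), tray front edge (345,310). w3 shows the other knob (277,141), short (294,210), tall (281,282) and the rack wall (308,36).

```bash
cat > det.py <<'E'
from h import *
import json
def load(n):
    st=json.load(open(f'pics/{n}.json')); return cv2.imread(f'pics/{n}.png'),cam('wrist',st)
def whiteblob(I,p,r=35):
    h=cv2.cvtColor(I,cv2.COLOR_BGR2HSV); m=((h[...,1]<60)&(h[...,2]>180)).astype(np.uint8)
    k=np.zeros_like(m); cv2.circle(k,p,r,1,-1); m&=k
    c=max(cv2.findContours(m,0,2)[0],key=cv2.contourArea); return c
def rect(I,cm,p,z,r=35):
    c=whiteblob(I,p,r); R=cv2.minAreaRect(c); b=cv2.boxPoints(R); W=np.array([onz(cm,q,z)[:2] for q in b])
    e=W[1]-W[0],W[2]-W[1]; L=[np.linalg.norm(v) for v in e]; a=e[int(L[1]>L[0])]
    M=cv2.moments(c); ctr=(M['m10']/M['m00'],M['m01']/M['m00'])
    return ctr,onz(cm,ctr,z)[:2].round(4),np.round(L,4),round(np.degrees(np.arctan2(a[1],a[0]))%180,1)
def knob(I,p,r=24,thr=(12,24)):
    h=cv2.cvtColor(I,cv2.COLOR_BGR2HSV); m=((h[...,0]>=thr[0])&(h[...,0]<=thr[1])&(h[...,2]>165)).astype(np.uint8)
    k=np.zeros_like(m); cv2.circle(k,p,r,1,-1); m&=k; m=cv2.morphologyEx(m,cv2.MORPH_OPEN,np.ones((5,5),np.uint8))
    c=max(cv2.findContours(m,0,2)[0],key=cv2.contourArea); (x,y),R=cv2.minEnclosingCircle(c); return (x,y),R
E
python3 - <<'E'
from det import *
(w2,c2),(w3,c3)=load('w2'),load('w3'); T=cv2.imread('pics/top0.png');t=cam('top')
for n,pt,p2,p3,z in [('tall',(330,294),(324,103),(281,282),.08),('short',(289,285),(338,26),(294,210),.05)]:
    rs=[rect(I,c,p,z,r) for I,c,p,r in((T,t,pt,20),(w2,c2,p2,32),(w3,c3,p3,32))]
    for r in rs: print(n,r)
    print(tri(c2,rs[1][0],c3,rs[2][0]),tri(t,rs[0][0],c3,rs[2][0]))
kb={}
for n,I,c,p,r in [('R',w2,c2,(322,185),22),('R',w3,c3,(285,333),20),('L',w3,c3,(277,141),22)]:
    q,R=knob(I,p,r); print('knob',n,np.round(q,1),round(R,1),onz(c,q,.041).round(4)); kb.setdefault(n,[]).append(q)
print(tri(c2,kb['R'][0],c3,kb['R'][1]))
for n,p in(('R',(375,295)),('L',(250,295))):
    q,R=knob(T,p,14); print('top knob',n,np.round(q,1),R,onz(t,q,.041).round(4)); 
    print(tri(t,q,c3,kb[n][-1]))
E
```

```text
tall ((329.24988409828467, 293.71163653222067), array([0.4605, 0.0041]), array([0.029 , 0.0508]), np.float64(15.6))
tall ((323.2847753185781, 102.54258886653253), array([0.4594, 0.0034]), array([0.0491, 0.027 ]), np.float64(15.6))
tall ((280.8158251112401, 281.88663184368346), array([0.4593, 0.0045]), array([0.0493, 0.0282]), np.float64(14.7))
(array([0.45924122, 0.00361578, 0.07793955]), np.float64(0.00029441187917828064)) (array([0.45989999, 0.00430009, 0.07996665]), np.float64(0.0011700844000899536))
short ((289.01960784313724, 285.47639796659405), array([0.4754, 0.0834]), array([0.0208, 0.0496]), np.float64(6.2))
short ((337.57582625118033, 24.71916902738432), array([0.4745, 0.0826]), array([0.0491, 0.0192]), np.float64(6.3))
short ((294.28563411896744, 210.54517396184062), array([0.4746, 0.0834]), array([0.0487, 0.0194]), np.float64(6.3))
(array([0.47453085, 0.08304845, 0.04829383]), np.float64(3.7905259713376466e-05)) (array([0.47507384, 0.0834442 , 0.05082968]), np.float64(0.0007698671079264661))
knob R [320.8 184.2] 16.5 [ 0.4562 -0.0859  0.041 ]
knob R [283.5 332.3] 15.6 [ 0.4561 -0.083   0.041 ]
knob L [275.7 139.5] 17.2 [0.4542 0.1651 0.041 ]
(array([ 0.45575012, -0.08660298,  0.03477352]), np.float64(0.000820461462422758))
top knob R [374.3 295.8] 10.006379127502441 [ 0.4574 -0.0858  0.041 ]
(array([ 0.45641621, -0.0860244 ,  0.03602597]), np.float64(0.0018891830248391206))
top knob L [247.9 295. ] 9.910823822021484 [0.4555 0.1656 0.041 ]
(array([0.45528686, 0.16500694, 0.0472326 ]), np.float64(0.0007534062869324628))
```

```bash
python3 -m jog '[[[0,0,0,0.1,-0.02,0,-1],[0,0,0,0.1,-0.02,0,-1],[0,0,0,0.1,-0.02,0,-1],[0,0,0,0.1,-0.02,0,-1],[0,0,0,0.1,-0.02,0,-1]]]'
python3 snap.py w4
python3 -m jog '[[[0,0,0,0.08,-0.0,0.06,-1],[0,0,0,0.08,-0.0,0.06,-1],[0,0,0,0.08,-0.0,0.06,-1],[0,0,0,0.08,-0.0,0.06,-1],[0,0,0,0.08,-0.0,0.06,-1]]]'
python3 snap.py w5
python3 - <<'E'
import cv2,numpy as np
a,b=cv2.imread('pics/w4.png'),cv2.imread('pics/w5.png')
z=lambda I:cv2.resize(I[0:250,190:450],(780,750))[:, :]
cv2.imwrite('pics/rk.png',cv2.resize(np.hstack([z(a),z(b)]),(800,385)))
cv2.imwrite('pics/rk5.png',cv2.resize(b[60:260,220:420],(600,600),interpolation=cv2.INTER_CUBIC))
E
```

```text
time: 3.55
position: [0.4904, 0.197, 0.3444]
ee_rot: [[0.001, 1.0, 0.0], [1.0, -0.001, -0.001], [-0.001, 0.0, -1.0]]
force: [0.4, -0.0, -0.8]
finger_gap: 0.0938
gripper_force: 0.0
time: 4.1
position: [0.4908, 0.2771, 0.285]
ee_rot: [[0.001, 1.0, 0.001], [1.0, -0.001, -0.001], [-0.001, 0.001, -1.0]]
force: [0.4, 0.0, -0.0]
finger_gap: 0.0941
gripper_force: 0.0
```

View pics/rk.png

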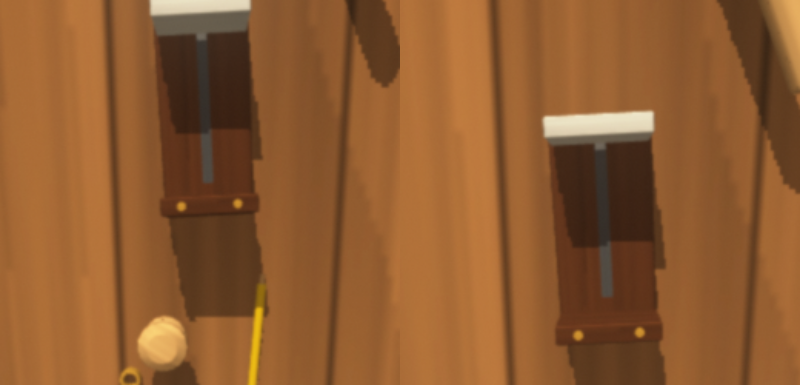

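The pictures show the rack: white stop top in w5 at about (416,84 → image coords), wall with two brass pins at its near end, wall roughly along world x with a slight tilt.

```bash
python3 - <<'E'
from det import *
res={}
for n,win in(('w4',(280,0,370,145)),('w5',(270,60,380,230))):
    I,c=load(n); x0,y0,x1,y1=win
    h=cv2.cvtColor(I,cv2.COLOR_BGR2HSV); m=(h[...,0]>14)&(h[...,0]<30)&(h[...,1]>110)&(h[...,2]>150)
    k=np.zeros(m.shape,bool);k[y0:y1,x0:x1]=1
    pins=[b for b in blobs(m&k,4) if b[0][2]<14]; print(n,'pins',pins); res[n]=(c,[b[1] for b in pins])
    for b in pins: print(onz(c,b[1],.066).round(4))
I,c=load('w5'); T=cv2.imread('pics/top0.png');t=cam('top')
r=rect(I,c,(323,84),.065,45); print('stop',r)
h=cv2.cvtColor(T,cv2.COLOR_BGR2HSV)
s=cam('side'); print('stop top view',rect(T,t,(128,276),.065,22))
print(tri(t,rect(T,t,(128,276),.065,22)[0],c,r[0]))
a,b=res['w4'],res['w5']
for i in range(min(len(a[1]),len(b[1]))): print('pin tri',tri(a[0],a[1][i],b[0],b[1][i]))
E
```

```text
w4 pins [([342, 129, 5, 6, 24], [344.0, 131.7]), ([305, 131, 6, 6, 26], [307.3, 133.7])]
[0.5122 0.274  0.066 ]
[0.4723 0.2719 0.066 ]
w5 pins [([316, 73, 4, 1, 4], [317.5, 73.0]), ([298, 74, 5, 1, 5], [300.0, 74.0]), ([355, 80, 1, 4, 4], [355.0, 81.5]), ([343, 213, 6, 6, 31], [345.5, 215.4]), ([303, 215, 6, 6, 31], [305.5, 217.4])]
[0.4852 0.4056 0.066 ]
[0.4694 0.4047 0.066 ]
[0.5193 0.3984 0.066 ]
[0.5125 0.2741 0.066 ]
[0.4727 0.2721 0.066 ]
stop ((318.58926662390417, 80.27068633739577), array([0.4862, 0.3996]), array([0.0631, 0.0104]), np.float64(2.8))
stop top view ((127.50679205851618, 277.04911180773246), array([0.4875, 0.3995]), array([0.0099, 0.0626]), np.float64(2.7))
(array([0.48685119, 0.39943323, 0.06545228]), np.float64(0.001315653147655698))
pin tri (array([0.48230107, 0.28365115, 0.93646085]), np.float64(0.0318632538192717))
pin tri (array([0.51619668, 0.28017032, 1.02027019]), np.float64(0.011272956801677544))
```

View pics/rk5.png

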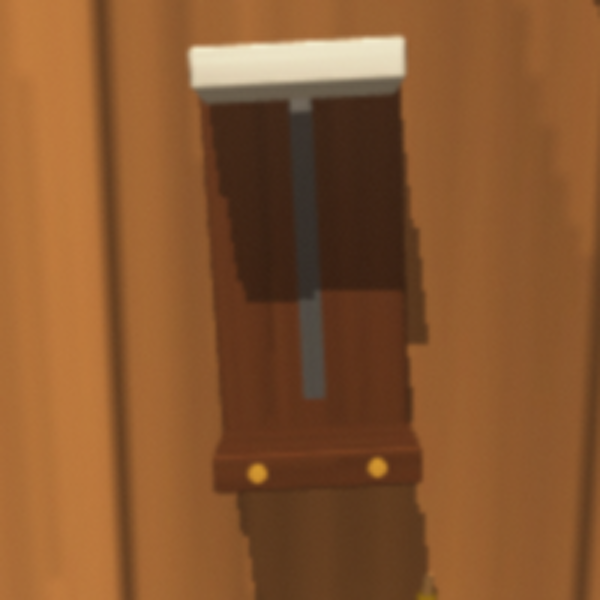

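Rack pose: yaw 2.8°, origin (0.4893, 0.3394), stop nearly open. The pins agree at z = 66 mm from both places. Now go for the tall blank.

```bash
python3 -m jog '[[[0,0,-0.265,-0.273,-0.031,0.085,-1],[0,0,-0.265,-0.273,-0.031,0.085,-1],[0,0,-0.265,-0.273,-0.031,0.085,-1],[0,0,-0.265,-0.273,-0.031,0.085,-1],[0,0,-0.265,-0.273,-0.031,0.085,-1],[0,0,-0.265,-0.273,-0.031,0.085,-1],[0,0,-0.265,-0.273,-0.031,0.085,-1],[0,0,-0.265,-0.273,-0.031,0.085,-1],[0,0,-0.265,-0.273,-0.031,0.085,-1]]]'
python3 snap.py w6
python3 - <<'E'
from det import *
I,c=load('w6'); p=proj(c,[.4597,.004,.08]); print(p); r=rect(I,c,tuple(int(v) for v in p),.08,80); print(r, arm.state()['position'])
E
```

```text
time: 5.05
position: [0.4601, 0.0066, 0.2005]
ee_rot: [[-0.264, 0.965, 0.003], [0.965, 0.264, 0.0], [-0.0, 0.003, -1.0]]
force: [0.4, 0.0, -0.1]
finger_gap: 0.0938
gripper_force: 0.0
[322.56315484 242.69060786]
((321.6942617373554, 242.28925682316472), array([0.459 , 0.0041]), array([0.0483, 0.0274]), np.float64(15.3)) [0.45996848 0.0070937  0.2003874 ]
```

```bash
python3 -m jog '[[[0,0,0,-0.003,-0.001,0.1,-1],[0,0,0,-0.003,-0.001,0.1,-1],[0,0,0,-0.003,-0.001,0.1,-1],[0,0,0,-0.003,-0.001,0.13,-1],[0,0,0,-0.003,-0.001,0.15,-1],[0,0,0,-0.003,-0.001,0.15,-1],[0,0,0,-0.003,-0.001,0.15,-1]]]'
```

```text
time: 5.8
position: [0.4603, 0.0038, 0.0513]
ee_rot: [[-0.265, 0.964, 0.003], [0.964, 0.265, 0.0], [-0.001, 0.003, -1.0]]
force: [0.4, 0.8, 0.3]
finger_gap: 0.0943
gripper_force: 0.0
```

```bash
python3 -m jog '[[[0,0,0,0,0,0,0.3],[0,0,0,0,0,0,0.3],[0,0,0,0,0,0,0.3],[0,0,0,0,0,0,0.3],[0,0,0,0,0,0,0.3],[0,0,0,0,0,0,0.3],[0,0,0,0,0,0,0.3],[0,0,0,0,0,0,0.3]]]' 25
python3 -m jog '[[[0,0,0,0,0,-0.02,0.3],[0,0,0,0,0,-0.05,0.3],[0,0,0,0,0,-0.1,0.3],[0,0,0,0,0,-0.14,0.3],[0,0,0,0,0,-0.14,0.3],[0,0,0,0,0,-0.14,0.3]]]'
```

```text
time: 6.6
position: [0.4591, 0.0029, 0.0495]
ee_rot: [[-0.264, 0.965, 0.0], [0.965, 0.264, -0.0], [-0.0, 0.0, -1.0]]
force: [0.2, 0.5, 2.0]
finger_gap: 0.0497
gripper_force: 25.0
time: 7.2
position: [0.4591, 0.0025, 0.1899]
ee_rot: [[-0.263, 0.965, 0.001], [0.965, 0.263, -0.001], [-0.001, 0.001, -1.0]]
force: [0.5, -0.5, -0.9]
finger_gap: 0.0499
gripper_force: 25.0
```

```bash
python3 -m jog '[[[0,0,0.218,0.273,0.108,0,0.3],[0,0,0.218,0.273,0.108,0,0.3],[0,0,0.218,0.273,0.108,0,0.3],[0,0,0.218,0.273,0.108,0,0.3],[0,0,0.218,0.273,0.108,0,0.3],[0,0,0.218,0.273,0.108,0,0.3],[0,0,0.218,0.273,0.108,0,0.3],[0,0,0.218,0.273,0.108,0,0.3],[0,0,0.218,0.273,0.108,0,0.3],[0,0,0.218,0.273,0.108,0,0.3]]]'
python3 -m jog '[[[0,0,0,0,0,0,0.3],[0,0,0,0,0,0,0.3]]]'
```

```text
time: 8.2
position: [0.4911, 0.2924, 0.1887]
ee_rot: [[-0.047, 0.999, -0.001], [0.999, 0.047, -0.002], [-0.002, -0.001, -1.0]]
force: [0.3, -0.1, -0.5]
finger_gap: 0.0501
gripper_force: 25.0
time: 8.4
position: [0.4915, 0.2937, 0.1896]
ee_rot: [[-0.047, 0.999, 0.0], [0.999, 0.047, -0.0], [-0.0, 0.0, -1.0]]
force: [-0.4, 0.2, -1.0]
finger_gap: 0.0499
gripper_force: 25.0
```

```bash
python3 -m jog '[[[0,0,0,0.0015,0,0.04,0.3],[0,0,0,0.0015,0,0.08,0.3],[0,0,0,0.0015,0,0.1,0.3],[0,0,0,0.0015,0,0.115,0.3],[0,0,0,0.0015,0,0.12,0.3],[0,0,0,0.0015,0,0.123,0.3],[0,0,0,0.0015,0,0.123,0.3],[0,0,0,0.0015,0,0.123,0.3]]]'; python3 snap.py w7
```

```text
time: 9.2
position: [0.4917, 0.2967, 0.0675]
ee_rot: [[-0.049, 0.999, 0.002], [0.999, 0.049, 0.001], [0.001, 0.002, -1.0]]
force: [0.0, 0.2, -1.0]
finger_gap: 0.05
gripper_force: 25.0
```

View pics/w7.png

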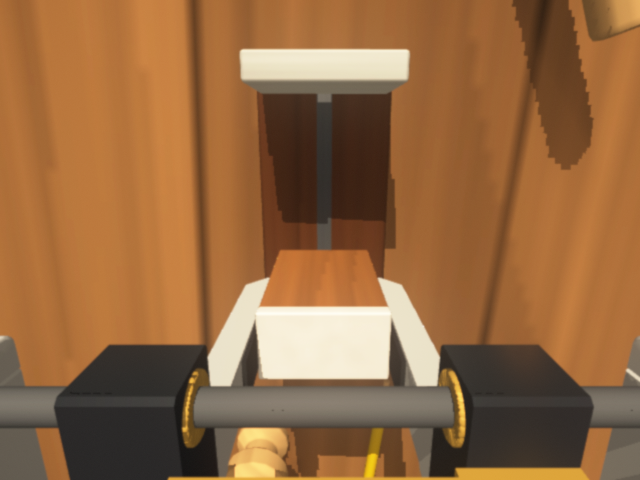

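The tall blank sits centred on the rack axis (top face 258–388, y 340), square to the stop. Set it down and release.

```bash
python3 -m jog '[[[0,0,0,0,0,0.0015,0.3],[0,0,0,0,0,0.003,0.3],[0,0,0,0,0,0.003,0.3],[0,0,0,0,0,0.003,0.3]]]'
python3 -m jog '[[[0,0,0,0,0,0,-0.4],[0,0,0,0,0,0,-0.4],[0,0,0,0,0,0,-0.8],[0,0,0,0,0,0,-1],[0,0,0,0,0,-0.02,-1],[0,0,0,0,0,-0.06,-1],[0,0,0,0,0,-0.1,-1],[0,0,0,0,0,-0.14,-1],[0,0,0,0,0,-0.14,-1],[0,0,0,0,0,-0.14,-1]]]'; python3 snap.py w8
python3 - <<'E'
from det import *
I,c=load('w8'); p=proj(c,[.4917,.2955,.095]); r=rect(I,c,tuple(int(v) for v in p),.095,70); print(p,r)
E
```

```text
time: 9.65
position: [0.4915, 0.2965, 0.0646]
ee_rot: [[-0.049, 0.999, 0.001], [0.999, 0.049, 0.0], [0.0, 0.001, -1.0]]
force: [-0.4, -0.2, 6.8]
finger_gap: 0.0498
gripper_force: 25.0
time: 10.65
position: [0.4914, 0.2962, 0.2041]
ee_rot: [[-0.049, 0.999, 0.002], [0.999, 0.049, 0.001], [0.0, 0.002, -1.0]]
force: [0.0, 0.1, -1.3]
finger_gap: 0.0938
gripper_force: 0.0
[324.32687976 244.67323973] ((322.908189773038, 242.01647525293956), array([0.4906, 0.2974]), array([0.0484, 0.0278]), np.float64(2.8))
```

```bash
python3 -m jog '[[[0,0,-0.061,-0.212,-0.027,0,-1],[0,0,-0.061,-0.212,-0.027,0,-1],[0,0,-0.061,-0.212,-0.027,0,-1],[0,0,-0.061,-0.212,-0.027,0,-1],[0,0,-0.061,-0.212,-0.027,0,-1],[0,0,-0.061,-0.212,-0.027,0,-1],[0,0,-0.061,-0.212,-0.027,0,-1],[0,0,-0.061,-0.212,-0.027,0,-1],[0,0,-0.061,-0.212,-0.027,0,-1]]]'
python3 -m jog '[[[0,0,0,0,0,0.05,-1],[0,0,0,0,0,0.1,-1],[0,0,0,0,0,0.14,-1],[0,0,0,0,0,0.16,-1],[0,0,0,0,0,0.172,-1],[0,0,0,0,0,0.172,-1],[0,0,0,0,0,0.172,-1],[0,0,0,0,0,0.172,-1]]]'
```

```text
time: 11.6
position: [0.4744, 0.0852, 0.2034]
ee_rot: [[-0.113, 0.994, -0.0], [0.994, 0.113, 0.001], [0.001, 0.0, -1.0]]
force: [1.6, 0.5, 0.5]
finger_gap: 0.0939
gripper_force: 0.0
time: 12.4
position: [0.4755, 0.0836, 0.0327]
ee_rot: [[-0.11, 0.994, 0.002], [0.994, 0.11, 0.001], [0.0, 0.002, -1.0]]
force: [0.6, -0.2, 0.2]
finger_gap: 0.0945
gripper_force: 0.0
```

```bash
python3 -m jog '[[[0,0,0,0,0,0,0.3],[0,0,0,0,0,0,0.3],[0,0,0,0,0,0,0.3],[0,0,0,0,0,0,0.3],[0,0,0,0,0,0,0.3],[0,0,0,0,0,0,0.3],[0,0,0,0,0,0,0.3],[0,0,0,0,0,0,0.3]]]' 25
python3 -m jog '[[[0,0,0,0,0,-0.02,0.3],[0,0,0,0,0,-0.05,0.3],[0,0,0,0,0,-0.1,0.3],[0,0,0,0,0,-0.14,0.3],[0,0,0,0,0,-0.16,0.3],[0,0,0,0,0,-0.16,0.3],[0,0,0,0,0,-0.16,0.3]]]'
```

```text
time: 13.2
position: [0.4745, 0.0832, 0.0315]
ee_rot: [[-0.11, 0.994, 0.0], [0.994, 0.11, -0.0], [-0.0, 0.0, -1.0]]
force: [-0.8, 0.2, 1.8]
finger_gap: 0.0496
gripper_force: 25.0
time: 13.9
position: [0.4742, 0.0828, 0.1912]
ee_rot: [[-0.109, 0.994, -0.0], [0.994, 0.109, -0.0], [-0.0, -0.0, -1.0]]
force: [0.1, 0.2, -0.6]
finger_gap: 0.0499
gripper_force: 25.0
```

```bash
python3 -m jog '[[[0,0,0.061,0.239,0.042,0,0.3],[0,0,0.061,0.239,0.042,0,0.3],[0,0,0.061,0.239,0.042,0,0.3],[0,0,0.061,0.239,0.042,0,0.3],[0,0,0.061,0.239,0.042,0,0.3],[0,0,0.061,0.239,0.042,0,0.3],[0,0,0.061,0.239,0.042,0,0.3],[0,0,0.061,0.239,0.042,0,0.3],[0,0,0.061,0.239,0.042,0,0.3],[0,0,0.061,0.239,0.042,0,0.3]]]'
python3 -m jog '[[[0,0,0,0,0,0,0.3],[0,0,0,0,0,0,0.3]]]'
```

```text
time: 14.9
position: [0.4904, 0.3237, 0.1913]
ee_rot: [[-0.047, 0.999, -0.0], [0.999, 0.047, -0.001], [-0.001, -0.0, -1.0]]
force: [0.1, 0.2, -0.5]
finger_gap: 0.05
gripper_force: 25.0
time: 15.1
position: [0.4902, 0.3248, 0.1917]
ee_rot: [[-0.048, 0.999, 0.0], [0.999, 0.048, -0.0], [-0.0, 0.0, -1.0]]
force: [-0.2, -0.1, -0.1]
finger_gap: 0.0497
gripper_force: 25.0
```

```bash
python3 -m jog '[[[0,0,0,0.001,0,0.04,0.3],[0,0,0,0.001,0,0.08,0.3],[0,0,0,0.001,0,0.11,0.3],[0,0,0,0.001,0,0.13,0.3],[0,0,0,0.001,0,0.14,0.3],[0,0,0,0.001,0,0.144,0.3],[0,0,0,0.001,0,0.146,0.3],[0,0,0,0.001,0,0.146,0.3],[0,0,0,0.001,0,0.146,0.3]]]'
python3 -m jog '[[[0,0,0,0,0,0,-0.4],[0,0,0,0,0,0,-0.4],[0,0,0,0,0,0,-0.8],[0,0,0,0,0,0,-1],[0,0,0,0,0,-0.02,-1],[0,0,0,0,0,-0.06,-1],[0,0,0,0,0,-0.1,-1],[0,0,0,0,0,-0.15,-1],[0,0,0,0,0,-0.15,-1],[0,0,0,0,0,-0.15,-1]]]'; python3 snap.py w9
python3 - <<'E'
from det import *
I,c=load('w9')
for P,r in (([.4906,.2974,.095],40),([.49,.326,.065],40)):
    p=proj(c,P); print(p,rect(I,c,tuple(int(v) for v in p),P[2],r))
E
```

```text
time: 16.0
position: [0.4908, 0.327, 0.0466]
ee_rot: [[-0.049, 0.999, 0.002], [0.999, 0.049, 0.002], [0.001, 0.002, -1.0]]
force: [-0.0, 0.1, -0.7]
finger_gap: 0.0501
gripper_force: 25.0
time: 17.0
position: [0.4905, 0.3266, 0.1966]
ee_rot: [[-0.049, 0.999, 0.002], [0.999, 0.049, 0.001], [0.001, 0.002, -1.0]]
force: [0.2, -0.4, -0.7]
finger_gap: 0.0939
gripper_force: 0.0
[322.05595664 285.30632492] ((322.0656974731741, 284.8599515403253), array([0.4906, 0.2977]), array([0.0485, 0.028 ]), np.float64(2.8))
[323.11611003 236.36166512] ((323.0524784603334, 234.98198500615416), array([0.4899, 0.3271]), array([0.0193, 0.0486]), np.float64(2.8))
```

View pics/w9.png

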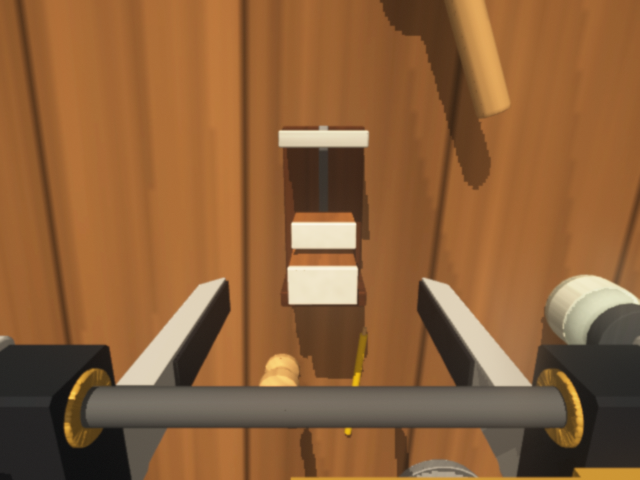

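Both blanks stand square: short at (323,235), tall at (322,285), stop at (323,138). Now push the stop.

```bash
python3 -m jog '[[[0,0,0,0.04,0,0,1],[0,0,0,0.08,0,0,1],[0,0,0,0.118,0,0,1],[0,0,0,0.118,0,0.03,1],[0,0,0,0.118,0,0.07,1],[0,0,0,0.118,0,0.11,1],[0,0,0,0.118,0,0.14,1],[0,0,0,0.118,0,0.147,1],[0,0,0,0.118,0,0.147,1],[0,0,0,0.118,0,0.147,1]]]' 20
python3 -m jog '[[[0,0,0,-0.01,0,0,1],[0,0,0,-0.02,0,0,1],[0,0,0,-0.03,0,0,1],[0,0,0,-0.037,0,0,1],[0,0,0,-0.044,0,0,1],[0,0,0,-0.051,0,0,1],[0,0,0,-0.058,0,0,1],[0,0,0,-0.065,0,0,1],[0,0,0,-0.071,0,0,1],[0,0,0,-0.076,0,0,1]]]'
```

```text
time: 18.05
position: [0.4844, 0.4449, 0.0492]
ee_rot: [[-0.049, 0.999, 0.001], [0.999, 0.049, 0.001], [0.001, 0.001, -1.0]]
force: [-0.4, 1.1, 0.2]
finger_gap: 0.0173
gripper_force: 0.0
time: 19.05
position: [0.488, 0.3677, 0.0484]
ee_rot: [[-0.049, 0.999, 0.0], [0.999, 0.049, -0.0], [-0.0, 0.0, -1.0]]
force: [1.0, 2.9, 1.1]
finger_gap: 0.0004
gripper_force: 1.1
```

```bash
python3 -m jog '[[[0,0,0,-0.003,0,0,1],[0,0,0,-0.006,0,0,1],[0,0,0,-0.008,0,0,1],[0,0,0,-0.01,0,0,1],[0,0,0,-0.012,0,0,1],[0,0,0,-0.013,0,0,1],[0,0,0,-0.014,0,0,1],[0,0,0,-0.015,0,0,1],[0,0,0,-0.016,0,0,1],[0,0,0,-0.016,0,0,1]]]'
python3 -m jog '[[[0,0,0,-0.001,0,0,1],[0,0,0,-0.002,0,0,1],[0,0,0,-0.003,0,0,1],[0,0,0,-0.003,0,0,1]]]'
```

```text
time: 20.05
position: [0.4886, 0.3522, 0.0484]
ee_rot: [[-0.049, 0.999, -0.0], [0.999, 0.049, -0.0], [-0.0, -0.0, -1.0]]
force: [1.5, 1.1, 0.5]
finger_gap: 0.0007
gripper_force: 1.0
time: 20.45
position: [0.4887, 0.3496, 0.0485]
ee_rot: [[-0.049, 0.999, -0.0], [0.999, 0.049, 0.001], [0.001, -0.0, -1.0]]
force: [1.4, 3.3, -2.6]
finger_gap: 0.0002
gripper_force: 1.7
```

```bash
python3 -m jog '[[[0,0,0,-0.001,0,0,1],[0,0,0,-0.002,0,0,1],[0,0,0,-0.002,0,0,1]]]'
python3 -m jog '[[[0,0,0,-0.0005,0,0,1],[0,0,0,-0.001,0,0,1],[0,0,0,-0.001,0,0,1]]]'
python3 snap.py w10
python3 - <<'E'
from det import *
I,c=load('w10')
for P,r in (([.491,.294,.095],40),([.49,.317,.065],40)):
    p=proj(c,P); print(p,rect(I,c,tuple(int(v) for v in p),P[2],r))
cv2.imwrite('pics/w10c.png',cv2.resize(I[150:480,120:540],(630,495)))
E
```

```text
time: 20.75
position: [0.4887, 0.3496, 0.0485]
ee_rot: [[-0.05, 0.999, 0.0], [0.999, 0.05, 0.004], [0.004, 0.001, -1.0]]
force: [1.9, 6.5, -4.5]
finger_gap: 0.0004
gripper_force: 3.4
time: 21.05
position: [0.4887, 0.3496, 0.0486]
ee_rot: [[-0.05, 0.999, 0.001], [0.999, 0.05, 0.006], [0.005, 0.001, -1.0]]
force: [2.0, 9.1, -4.9]
finger_gap: 0.0006
gripper_force: 4.2Traceback (most recent call last):
  File "<stdin>", line 4, in <module>
  File "det.py", line 10, in rect
    c=whiteblob(I,p,r); R=cv2.minAreaRect(c); b=cv2.boxPoints(R); W=np.array([onz(cm,q,z)[:2] for q in b])
  File "det.py", line 8, in whiteblob
    c=max(cv2.findContours(m,0,2)[0],key=cv2.contourArea); return c
ValueError: max() iterable argument is empty
```

```bash
python3 -m jog '[[[0,0,0,0.01,0,0,1],[0,0,0,0.03,0,0,1],[0,0,0,0.04,0,-0.03,1],[0,0,0,0.04,0,-0.07,1],[0,0,0,0.0,0,-0.12,-1],[0,0,0,-0.03,0,-0.15,-1],[0,0,0,-0.03,0,-0.15,-1],[0,0,0,-0.03,0,-0.15,-1],[0,0,0,-0.03,0,-0.15,-1]]]'
python3 snap.py w11
python3 - <<'E'
from det import *
I,c=load('w11')
o=np.array([.4893,.3394]);a=np.radians(2.8);R=np.array([[np.cos(a),np.sin(a)],[-np.sin(a),np.cos(a)]])
for P,r in (([.4915,.294,.095],45),([.49,.317,.065],16),([.489,.333,.065],16)):
    p=proj(c,P); q=rect(I,c,tuple(int(v) for v in p),P[2],r); print(p.round(),q, R@(q[1]-o))
cv2.imwrite('pics/w11c.png',cv2.resize(I[100:350,200:440],(576,600)))
E
```

```text
time: 22.0
position: [0.4894, 0.3163, 0.1975]
ee_rot: [[-0.049, 0.999, -0.002], [0.999, 0.049, -0.001], [-0.001, -0.002, -1.0]]
force: [-0.0, 0.2, -0.1]
finger_gap: 0.0371
gripper_force: 0.0
[326. 276.] ((324.896197327852, 274.9311408016444), array([0.4908, 0.2947]), array([0.0484, 0.0277]), np.float64(2.9)) [-0.00068538 -0.04471991]
[325. 234.] ((325.0, 232.7508515815085), array([0.4897, 0.3182]), array([0.0217, 0.0247]), np.float64(2.9)) [-0.00063609 -0.02119423]
[325. 214.] ((325.0, 214.0), array([0.489 , 0.3331]), array([0.0239, 0.024 ]), np.float64(137.8)) [-0.0006074  -0.00627782]
```

View pics/w11c.png

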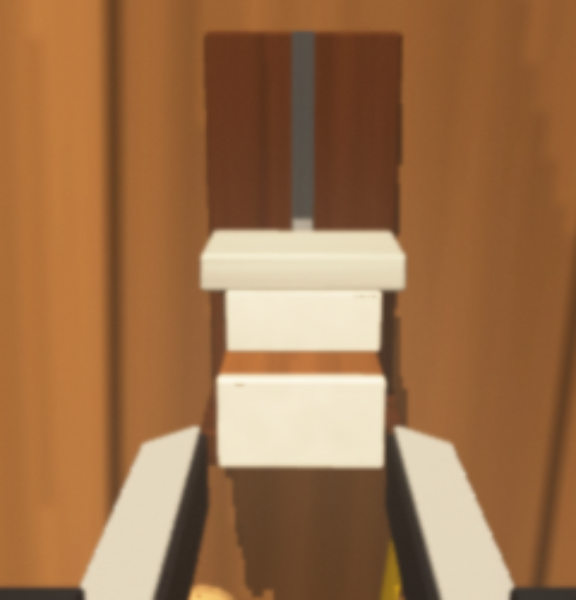

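Snug: stop (crop 303,265) touches the short blank, which touches the tall one at the wall. On to the knobs.

```bash
python3 -m jog '[[[0,0,0,-0.15,-0.041,0,-1],[0,0,0,-0.15,-0.041,0,-1],[0,0,0,-0.15,-0.041,0,-1],[0,0,0,-0.15,-0.041,0,-1],[0,0,0,-0.15,-0.041,0,-1],[0,0,0,-0.15,-0.041,0,-1],[0,0,0,-0.15,-0.041,0,-1]]]'
python3 snap.py w12
python3 - <<'E'
from det import *
I,c=load('w12'); p=proj(c,[.4555,.1645,.041]); q,r=knob(I,tuple(int(v) for v in p),40); print(p,q,r,onz(c,q,.041)); cv2.imwrite('pics/w12c.png',cv2.resize(I[130:350,200:440],(480,440)))
E
```

```text
time: 22.75
position: [0.4569, 0.1669, 0.1983]
ee_rot: [[-0.052, 0.999, -0.0], [0.999, 0.052, 0.001], [0.001, -0.0, -1.0]]
force: [0.1, -0.1, 0.4]
finger_gap: 0.0933
gripper_force: 0.0
[322.33463258 230.59234475] (321.3190002441406, 227.102294921875) 24.916959762573242 [0.45448985 0.16747764 0.041     ]
```

View pics/w12c.png

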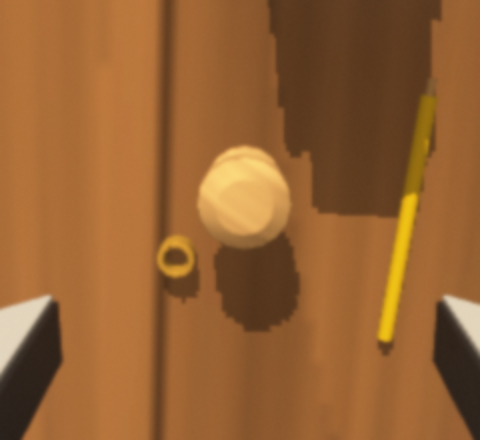

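The knob head is at image (322,231), as predicted; ring and pencil are clear of the finger paths.

```bash
python3 -m jog '[[[0,0,0,0,-0.001,0.05,-1],[0,0,0,0,-0.001,0.1,-1],[0,0,0,0,-0.001,0.13,-1],[0,0,0,0,-0.001,0.15,-1],[0,0,0,0,-0.001,0.162,-1],[0,0,0,0,-0.001,0.162,-1],[0,0,0,0,-0.001,0.162,-1]]]'
python3 -m jog '[[[0,0,0,0,0,0,0.5],[0,0,0,0,0,0,0.5],[0,0,0,0,0,0,0.5],[0,0,0,0,0,0,0.5],[0,0,0,0,0,0,0.5],[0,0,0,0,0,0,0.5],[0,0,0,0,0,0,0.5],[0,0,0,0,0,0,0.5]]]' 20
python3 -m jog '[[[0,0,0,0,0,-0.02,0.5],[0,0,0,0,0,-0.05,0.5],[0,0,0,0,0,-0.1,0.5],[0,0,0,0,0,-0.14,0.5],[0,0,0,0,0,-0.16,0.5],[0,0,0,0,0,-0.16,0.5],[0,0,0,0,0,-0.16,0.5]]]'
```

```text
time: 23.5
position: [0.4562, 0.1653, 0.0369]
ee_rot: [[-0.05, 0.999, 0.001], [0.999, 0.05, 0.001], [0.0, 0.001, -1.0]]
force: [-0.2, 0.6, 0.1]
finger_gap: 0.0942
gripper_force: 0.0
time: 24.3
position: [0.4558, 0.1645, 0.0365]
ee_rot: [[-0.049, 0.999, -0.0], [0.999, 0.049, -0.0], [-0.0, -0.0, -1.0]]
force: [-0.2, -0.1, 0.5]
finger_gap: 0.0389
gripper_force: 20.0
time: 25.0
position: [0.4556, 0.164, 0.1962]
ee_rot: [[-0.049, 0.999, 0.0], [0.999, 0.049, -0.001], [-0.001, -0.0, -1.0]]
force: [-0.0, 0.6, -0.4]
finger_gap: 0.0388
gripper_force: 20.0
```

```bash
python3 -m jog '[[[0,0,0,-0.3,0.004,0,0.5],[0,0,0,-0.3,0.004,0,0.5],[0,0,0,-0.3,0.004,0,0.5],[0,0,0,-0.3,0.004,0,0.5],[0,0,0,-0.3,0.004,0,0.5],[0,0,0,-0.3,0.004,0,0.5],[0,0,0,-0.548,0.008,0,0.5],[0,0,0,-0.548,0.008,0,0.5],[0,0,0,-0.548,0.008,0,0.5],[0,0,0,-0.548,0.008,0,0.5]]]'
python3 -m jog '[[[0,0,0,-0.048,0,0,0.5],[0,0,0,-0.048,0,0,0.5],[0,0,0,-0.048,0,0,0.5],[0,0,0,-0.048,0,0,0.5]]]'
python3 snap.py w13
python3 - <<'E'
from det import *
I,c=load('w13'); t=cam('top')
for p in((457,311),(457,251),(545,251),(545,311)): print(onz(t,p,.022).round(3),end=' ')
for P in ([.43,-.258,.022],[.55,-.258,.022],[.43,-.428,.022],[.55,-.428,.022]): print(proj(c,P).round(),end=' ')
cv2.imwrite('pics/w13c.png',cv2.resize(I,(480,360)))
E
```

```text
time: 26.0
position: [0.4862, -0.3361, 0.1941]
ee_rot: [[-0.049, 0.999, -0.003], [0.999, 0.049, 0.002], [0.002, -0.003, -1.0]]
force: [0.9, -0.1, -0.1]
finger_gap: 0.0388
gripper_force: 20.0
time: 26.4
position: [0.4896, -0.3802, 0.195]
ee_rot: [[-0.051, 0.999, -0.002], [0.999, 0.051, 0.003], [0.003, -0.002, -1.0]]
force: [-0.0, 0.2, -0.6]
finger_gap: 0.0385
gripper_force: 20.0
[ 0.429 -0.254  0.022] [ 0.55  -0.255  0.022] [ 0.552 -0.433  0.022] [ 0.432 -0.43   0.022] [258.  70.] [408.  79.] [256. 272.] [388. 278.]
```

View pics/w13c.png

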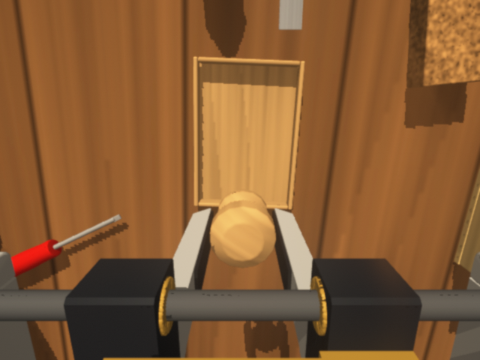

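Tray edges appear where predicted (rim corners match within about 3 px), so the drop point lies 45 mm inside the near edge. Lower the knob.

```bash
python3 -m jog '[[[0,0,0,0,0,0.05,0.5],[0,0,0,0,0,0.1,0.5],[0,0,0,0,0,0.13,0.5],[0,0,0,0,0,0.145,0.5],[0,0,0,0,0,0.151,0.5],[0,0,0,0,0,0.154,0.5],[0,0,0,0,0,0.154,0.5],[0,0,0,0,0,0.154,0.5]]]'
python3 -m jog '[[[0,0,0,0,0,0,-0.3],[0,0,0,0,0,0,-0.3],[0,0,0,0,0,0,-0.3],[0,0,0,0,0,-0.02,-0.3],[0,0,0,0,0,-0.06,-0.3],[0,0,0,0,0,-0.11,-0.3],[0,0,0,0,0,-0.15,-1],[0,0,0,0,0,-0.15,-1],[0,0,0,0,0,-0.15,-1]]]'; python3 snap.py w14
```

```text
time: 27.25
position: [0.4908, -0.383, 0.044]
ee_rot: [[-0.049, 0.999, 0.002], [0.999, 0.049, -0.002], [-0.002, 0.002, -1.0]]
force: [0.9, -0.1, -0.3]
finger_gap: 0.0385
gripper_force: 20.0
time: 28.15
position: [0.49, -0.3828, 0.1934]
ee_rot: [[-0.049, 0.999, 0.001], [0.999, 0.049, -0.001], [-0.002, 0.001, -1.0]]
force: [-0.1, 0.9, -0.6]
finger_gap: 0.0815
gripper_force: 0.0
```

```bash
python3 -m jog '[[[0,0,0,0.298,-0.018,0,-1],[0,0,0,0.298,-0.018,0,-1],[0,0,0,0.298,-0.018,0,-1],[0,0,0,0.298,-0.018,0,-1],[0,0,0,0.298,-0.018,0,-1],[0,0,0,0.298,-0.018,0,-1],[0,0,0,0.298,-0.018,0,-1],[0,0,0,0.298,-0.018,0,-1],[0,0,0,0.298,-0.018,0,-1],[0,0,0,0.298,-0.018,0,-1]]]'
python3 snap.py w15
python3 - <<'E'
from det import *
a,_=load('w14'); I,c=load('w15'); p=proj(c,[.457,-.086,.041]); q,r=knob(I,tuple(int(v) for v in p),40); print(p,q,r,onz(c,q,.041)); cv2.imwrite('pics/w15c.png',np.hstack([cv2.resize(a,(400,300)),cv2.resize(I,(400,300))]))
E
```

```text
time: 29.2
position: [0.457, -0.0874, 0.1918]
ee_rot: [[-0.046, 0.999, -0.001], [0.999, 0.046, -0.0], [-0.0, -0.001, -1.0]]
force: [-0.3, 0.3, -0.1]
finger_gap: 0.094
gripper_force: 0.0
[324.40746587 227.84852529] (324.19549560546875, 225.40611267089844) 25.1802978515625 [ 0.45672794 -0.08394106  0.041     ]
```

View pics/w15c.png

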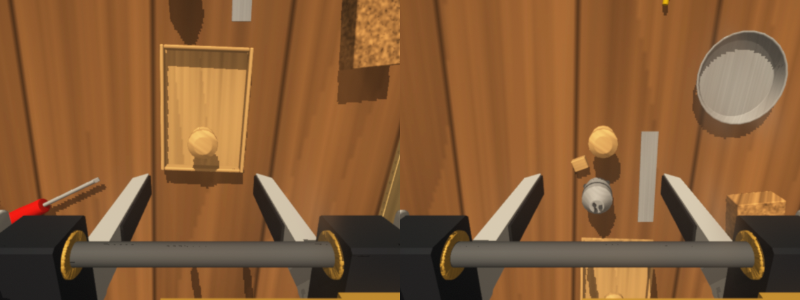

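Left: first knob stands in the tray at (202,142). Right: second knob at (602,140), below it the cube and the chuck; the finger paths are clear.

```bash
python3 -m jog '[[[0,0,0,0.001,0,0.05,-1],[0,0,0,0.001,0,0.1,-1],[0,0,0,0.001,0,0.13,-1],[0,0,0,0.001,0,0.145,-1],[0,0,0,0.001,0,0.157,-1],[0,0,0,0.001,0,0.157,-1],[0,0,0,0.001,0,0.157,-1]]]'
python3 -m jog '[[[0,0,0,0,0,0,0.5],[0,0,0,0,0,0,0.5],[0,0,0,0,0,0,0.5],[0,0,0,0,0,0,0.5],[0,0,0,0,0,0,0.5],[0,0,0,0,0,0,0.5],[0,0,0,0,0,0,0.5],[0,0,0,0,0,0,0.5]]]' 20
python3 -m jog '[[[0,0,0,0,0,-0.02,0.5],[0,0,0,0,0,-0.05,0.5],[0,0,0,0,0,-0.1,0.5],[0,0,0,0,0,-0.14,0.5],[0,0,0,0,0,-0.16,0.5],[0,0,0,0,0,-0.16,0.5],[0,0,0,0,0,-0.16,0.5]]]'
```

```text
time: 29.95
position: [0.4572, -0.0853, 0.0354]
ee_rot: [[-0.048, 0.999, -0.0], [0.999, 0.048, -0.0], [-0.0, -0.0, -1.0]]
force: [0.2, -0.4, -0.2]
finger_gap: 0.0943
gripper_force: 0.0
time: 30.75
position: [0.4573, -0.0847, 0.0355]
ee_rot: [[-0.049, 0.999, 0.0], [0.999, 0.049, 0.0], [0.0, 0.0, -1.0]]
force: [1.0, -0.1, 0.8]
finger_gap: 0.0387
gripper_force: 20.0
time: 31.45
position: [0.4568, -0.085, 0.1952]
ee_rot: [[-0.049, 0.999, -0.0], [0.999, 0.049, -0.0], [-0.0, -0.0, -1.0]]
force: [0.5, 0.2, -0.3]
finger_gap: 0.039
gripper_force: 20.0
```

```bash
python3 -m jog '[[[0,0,0,-0.218,0.022,0,0.5],[0,0,0,-0.218,0.022,0,0.5],[0,0,0,-0.218,0.022,0,0.5],[0,0,0,-0.218,0.022,0,0.5],[0,0,0,-0.218,0.022,0,0.5],[0,0,0,-0.218,0.022,0,0.5],[0,0,0,-0.218,0.022,0,0.5],[0,0,0,-0.218,0.022,0,0.5],[0,0,0,-0.218,0.022,0,0.5],[0,0,0,-0.218,0.022,0,0.5]]]'
python3 -m jog '[[[0,0,0,0,0,0.05,0.5],[0,0,0,0,0,0.1,0.5],[0,0,0,0,0,0.13,0.5],[0,0,0,0,0,0.145,0.5],[0,0,0,0,0,0.151,0.5],[0,0,0,0,0,0.154,0.5],[0,0,0,0,0,0.154,0.5],[0,0,0,0,0,0.154,0.5]]]'
```

```text
time: 32.45
position: [0.4901, -0.3001, 0.1956]
ee_rot: [[-0.051, 0.999, -0.0], [0.999, 0.051, 0.0], [0.0, -0.0, -1.0]]
force: [0.5, 0.0, -0.6]
finger_gap: 0.0386
gripper_force: 20.0
time: 33.25
position: [0.4909, -0.3019, 0.0429]
ee_rot: [[-0.049, 0.999, 0.002], [0.999, 0.049, -0.001], [-0.001, 0.002, -1.0]]
force: [0.3, 0.3, 0.1]
finger_gap: 0.0388
gripper_force: 20.0
```

```bash
python3 -m jog '[[[0,0,0,0,0,0.001,-0.3],[0,0,0,0,0,0.001,-0.3],[0,0,0,0,0,0.001,-0.3],[0,0,0,0,0,-0.02,-0.3],[0,0,0,0,0,-0.06,-0.3],[0,0,0,0,0,-0.11,-0.3],[0,0,0,0,0,-0.17,-1],[0,0,0,0,0,-0.17,-1],[0,0,0,0,0,-0.17,-1]]]'
python3 -m jog '[[[0,0,0,0.135,-0.03,0,-1],[0,0,0,0.135,-0.03,0,-1],[0,0,0,0.135,-0.03,0,-1],[0,0,0,0.135,-0.03,0,-1],[0,0,0,0.135,-0.03,0,-1],[0,0,0,0.135,-0.03,0,-1],[0,0,0,0.135,-0.03,0,-1]]]'
python3 snap.py w16
python3 - <<'E'
from det import *
I,c=load('w16'); print(proj(c,[.454,-.169,.04]),proj(c,[.454,-.169,.064])); cv2.imwrite('pics/w16c.png',cv2.resize(I[100:480,140:520],(600,600)))
E
```

```text
time: 34.15
position: [0.4909, -0.302, 0.2136]
ee_rot: [[-0.048, 0.999, 0.004], [0.999, 0.048, -0.003], [-0.003, 0.003, -1.0]]
force: [-0.4, -0.0, -1.1]
finger_gap: 0.0816
gripper_force: 0.0
time: 34.85
position: [0.4532, -0.1693, 0.2107]
ee_rot: [[-0.047, 0.999, -0.001], [0.999, 0.047, 0.0], [0.0, -0.001, -1.0]]
force: [-0.4, 1.2, 0.1]
finger_gap: 0.0943
gripper_force: 0.0
[325.15790421 223.74883886] [325.25184117 230.50917569]
```

View pics/w16c.png

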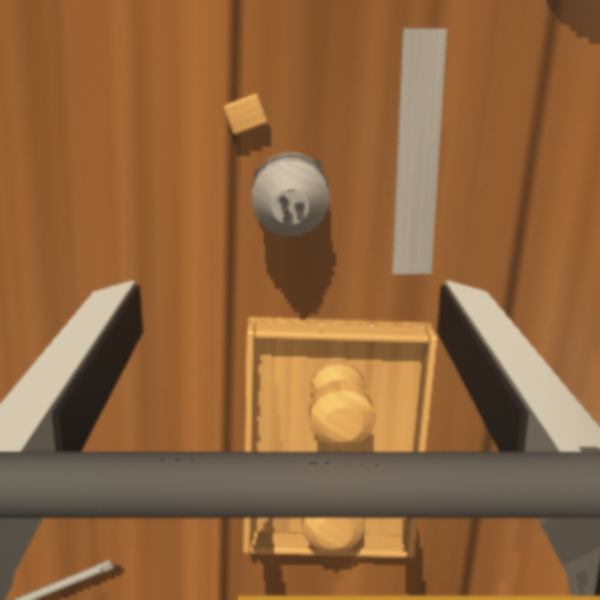

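Both knobs stand in the tray; the chuck's sleeve (image 324,223) and nose (324,231) match the predicted pixels.

```bash
python3 -m jog '[[[0,0,0,0,0,0.05,-1],[0,0,0,0,0,0.1,-1],[0,0,0,0,0,0.14,-1],[0,0,0,0,0,0.165,-1],[0,0,0,0,0,0.178,-1],[0,0,0,0,0,0.183,-1],[0,0,0,0,0,0.183,-1],[0,0,0,0,0,0.183,-1]]]'
python3 -m jog '[[[0,0,0,0,0,0,0.5],[0,0,0,0,0,0,0.5],[0,0,0,0,0,0,0.5],[0,0,0,0,0,0,0.5],[0,0,0,0,0,0,0.5],[0,0,0,0,0,0,0.5],[0,0,0,0,0,0,0.5],[0,0,0,0,0,0,0.5]]]' 40
python3 -m jog '[[[0,0,0,0,0,-0.02,0.5],[0,0,0,0,0,-0.05,0.5],[0,0,0,0,0,-0.1,0.5],[0,0,0,0,0,-0.13,0.5],[0,0,0,0,0,-0.13,0.5],[0,0,0,0,0,-0.13,0.5]]]'
```

```text
time: 35.7
position: [0.4538, -0.1684, 0.029]
ee_rot: [[-0.048, 0.999, 0.001], [0.999, 0.048, -0.0], [-0.0, 0.001, -1.0]]
force: [0.9, 0.1, -0.2]
finger_gap: 0.0941
gripper_force: 0.0
time: 36.5
position: [0.4533, -0.168, 0.0285]
ee_rot: [[-0.049, 0.999, 0.0], [0.999, 0.049, -0.0], [-0.0, 0.0, -1.0]]
force: [0.3, -0.6, 1.2]
finger_gap: 0.0433
gripper_force: 40.0
time: 37.1
position: [0.4528, -0.1684, 0.1582]
ee_rot: [[-0.048, 0.999, -0.0], [0.999, 0.048, -0.001], [-0.0, -0.0, -1.0]]
force: [-0.2, -0.2, -1.6]
finger_gap: 0.0434
gripper_force: 40.0
```

```bash
python3 -m jog '[[[0,0,0,0.161,0.191,0,0.5],[0,0,0,0.161,0.191,0,0.5],[0,0,0,0.161,0.191,0,0.5],[0,0,0,0.161,0.191,0,0.5],[0,0,0,0.161,0.191,0,0.5],[0,0,0,0.161,0.191,0,0.5],[0,0,0,0.161,0.191,0,0.5],[0,0,0,0.161,0.191,0,0.5],[0,0,0,0.161,0.191,0,0.5],[0,0,0,0.161,0.191,0,0.5]]]'
python3 - <<'E'
from det import *
for n,p in(('w2',(473,105)),('w3',(420,265))): print(onz(load(n)[1],p,.018).round(3))
print(arm.state()['position'])
E
```

```text
time: 38.1
position: [0.6355, 0.0006, 0.1582]
ee_rot: [[-0.047, 0.999, -0.001], [0.999, 0.047, -0.001], [-0.001, -0.001, -1.0]]
force: [0.1, -0.3, -2.6]
finger_gap: 0.0436
gripper_force: 40.0
[0.637 0.005 0.018]
[0.637 0.003 0.018]
[6.35491381e-01 6.15679452e-04 1.58173404e-01]
```

```bash
python3 -m jog '[[[0,0,0,0.002,0,0.04,0.5],[0,0,0,0.002,0,0.08,0.5],[0,0,0,0.002,0,0.11,0.5],[0,0,0,0.002,0,0.12,0.5],[0,0,0,0.002,0,0.124,0.5],[0,0,0,0.002,0,0.125,0.5],[0,0,0,0.002,0,0.125,0.5],[0,0,0,0.002,0,0.125,0.5]]]'
python3 -m jog '[[[0,0,0,0,0,0.0005,0.5],[0,0,0,0,0,0.0005,-0.3],[0,0,0,0,0,0.0005,-0.3],[0,0,0,0,0,0.0005,-0.3],[0,0,0,0,0,-0.02,-0.3],[0,0,0,0,0,-0.06,-0.3],[0,0,0,0,0,-0.11,-0.3],[0,0,0,0,0,-0.16,-0.3],[0,0,0,0,0,-0.2,-0.3],[0,0,0,0,0,-0.2,-0.3]]]'
python3 -m jog '[[[0,0,0,-0.15,-0.1,-0.05,-0.3],[0,0,0,-0.15,-0.1,-0.05,-0.3],[0,0,0,-0.15,-0.1,-0.05,-0.3],[0,0,0,-0.15,-0.1,-0.05,-0.3],[0,0,0,-0.15,-0.1,-0.05,-0.3]]]'
python3 - <<'E'
from h import *
S=arm.snapshot('side');T=arm.snapshot('top')
cv2.imwrite('pics/end.png',np.hstack([cv2.resize(S[120:440,120:520],(500,400)),cv2.resize(T[180:340,100:240],(300,343),interpolation=cv2.INTER_CUBIC)[:400] if 0 else cv2.copyMakeBorder(cv2.resize(T[230:330,110:210],(300,300),interpolation=cv2.INTER_CUBIC),0,100,0,0,0)]))
E
```

```text
time: 38.9
position: [0.6372, 0.0042, 0.035]
ee_rot: [[-0.049, 0.999, 0.003], [0.999, 0.049, 0.0], [-0.0, 0.003, -1.0]]
force: [-0.3, 0.4, -1.4]
finger_gap: 0.043
gripper_force: 40.0
time: 39.9
position: [0.6398, 0.0053, 0.2402]
ee_rot: [[-0.049, 0.999, 0.012], [0.999, 0.049, 0.001], [0.0, 0.012, -1.0]]
force: [0.7, 0.2, 1.1]
finger_gap: 0.0608
gripper_force: 0.0
time: 40.4
position: [0.541, -0.1571, 0.2837]
ee_rot: [[-0.04, 0.999, -0.001], [0.999, 0.04, -0.004], [-0.004, -0.002, -1.0]]
force: [0.5, -0.7, -0.7]
finger_gap: 0.0609
gripper_force: 0.0
```

View pics/end.png

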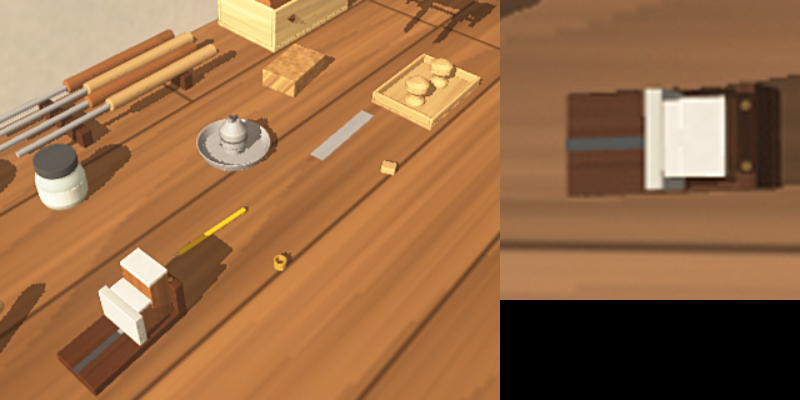

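Side view: chuck stands in the dish (233,135), knobs in the tray (417,85) and (441,70), blanks clamped in the rack. One check of the stop's travel from the top view, then hand in.

```bash
python3 - <<'E'
from det import *
t=cam('top'); T=arm.snapshot('top')
g=T[262,150:175].astype(int).sum(1)  # row across the stop, beside the blanks
h=cv2.cvtColor(T,cv2.COLOR_BGR2HSV); row=(h[257:265,:,1]<60)&(h[257:265,:,2]>170)
xs=[c for c in range(140,185) if row[:,c].sum()>=3]; print(xs)
u=(xs[0]+xs[-1])/2; a=onz(t,(u,276),.065); print(a, 'rack y',(a-np.array([.4893,.3394,0]))@[-.0488,.9988,0], 'travel',.061-((a-np.array([.4893,.3394,0]))@[-.0488,.9988,0]))
E
```

```text
[158, 159, 160, 161, 162, 163, 173, 174, 175, 178, 179, 180, 181, 182, 183, 184]
[0.49068776 0.31402757 0.065     ] rack y -0.02540970212586963 travel 0.08640970212586963
```

The stop covers columns 158–163 (the later columns are the blanks), so its centre is at rack y ≈ -5 mm. That gives a travel of about 0.066, and the push stalled with rising force, so the blanks are snug.

```bash
python3 -c "
from rig import arm
print(arm.finish_job())"
```

```text
the job is handed in; nothing more can be done
None
```

The job is handed in, with no verdict returned: in the last pictures both knobs stand in the tray, the chuck stands in the dish, and both blanks are held snug in the rack with the stop at about 0.066 m, after about 40 s of the 144 s.

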